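# Charge the bench mill from the dial-lid ball jar

## Robot

A 6-joint arm with a two-finger parallel gripper is mounted at the origin on a cart in front of the work surface, level with it; the furniture and walls round the work are solid. World frame = base frame: x ahead of the robot, y to its left, z up, the work surface at z = 0. Lengths are in mm, angles in degrees, forces in N, time in s.
With the tool pointing down it reaches from about 350 to 850 mm from the base axis. Payload 8.1 kg.
Tool frame: the origin (TCP) lies midway between the tips of the shut fingers; the grasp point (between the pads) lies 19 mm behind it; y points along the fingers, x is the direction in which the jaws open and shut, and the axes are right-handed (so a half turn about y gives the same grasp; the last joint's range is limited). The gripper opens to 85 mm and grips with 20 to 120 N. Pads are 22 mm wide; open, the fingers measure 114 mm over their backs; the gripper's body (76 mm by 85 mm) begins 54 mm behind the grasp point. The pads swing forward as they close: fully open they stand 13 mm farther back than shut.
Start: joints at [64.32, 7.471, 85.268, -0, 87.261, -4.893], TCP at [212.915, 560.957, 231.292] pointing down, gripper open.
Joint ranges: [-169.43, 169.43], [-51.17, 129.36], [1.28, 143.12], [-76.62, 256.62], [0, 156.53], [-152.29, 152.29]. Speed limits (degrees/s): [136.94, 136.94, 159.86, 180, 180, 180].

## Interface

Orientations are given as [roll, pitch, yaw] about the fixed x, y, z axes, in that order (R = Rz(yaw) Ry(pitch) Rx(roll)).
In Python, from bench import r gives the robot as it stands.
- The arm moves only by the tool move_arm, never from a script. Its arguments are lists of equal length, an entry for each row: "linear": the shift along the tool's x, y, z normalised to -1 to 1, where 1 is 300 mm, a list of three; "twist": the turn, a rotation vector about the tool's x, y, z normalised to -1 to 1, where 1 is pi/2 rad, a list of three; "hand": the opening, from -1 (shut) to 1 (fully open). A call has 1 to 12 rows; each row is the pose to reach, as a shift and turn from the pose measured when the call began, along the tool's axes at that moment; what a row does not reach only later rows make up. A row lasts 1/12 s, in which the tool goes at most 41.7 mm and 7.16 degrees, less where a joint would pass 70% of its speed; a pose out of reach is approached as far as the arm can. A call with a number of a shift or a turn outside -1 to 1 is refused whole. A call with a gripper value outside its range is refused whole. The fingers move at their own pace and stop on an object; "force" is the grip in N (left out, the last holds). Time passes only in rows, so rows that repeat a pose let the fingers close. It gives the time, the measured TCP pose, the force and the opening at its end, in the units of the state.
- r.sense(): the state, without advancing time (a new reading comes with each control period).
- r.snapshot(name): name is "scene" or "top" or "wrist"; returns a dict with "frame" (384x512x3 uint8, red, green, blue), "range_z" (384x512 float32, mm along the optical axis (not along the pixel's ray), 0 where there is no reading), "intrinsics" (3x3 intrinsics, pixels), "dist_coeffs" ([k1, k2, p1, p2, k3] as OpenCV has them; the pictures are not rectified), "R" (3x3) and "t" (3): a world point X has camera coordinates R X + t; the wrist camera has in their place "hand_eye" (4x4, takes a point from camera to tool coordinates, whose origin is the TCP and whose axes are the tool frame's). Camera axes: x right, y down, z forward; pixel columns grow to the right and rows downward; lengths in mm; the calibration is good to about 2 mm. A picture is of the moment at which its call begins: read the wrist's pose just before it.
- r.hand_in(): hands the job in, once; it reports no verdict.
The state is a dict: "time": time; "joint_pos": joint angles; "qd": joint speeds; "joint_efforts": joint torques, N m; "tool_pos": TCP position; "tcp_rot": TCP orientation; "ft_force": force on the tool from outside, world axes, zero at the start; "wrist_torque": the same for the moment, N m; "finger_gap": finger opening in mm.
Only numpy, scipy, OpenCV 4.12 (cv2) and the standard library are available. Lean on these libraries where they do the work, as an engineer would, in place of code of your own. Each camera call takes 0.05 s, during which the arm holds its last target. There are 200 camera calls.

## Task

Charge the bench mill with the steel grinding balls. With the jar still lying in its sloping rest, turn the dial on its lid to the largest opening, up to the stop; then carry the jar with its lid end up, push the lid in through the mill's clear sprung flap and tip the jar so that all five balls run into the mill. Lay the jar back in its rest as it was and let the flap fall shut; spill no ball and do not shift the dish, the tin or the beaker.

Things in the scene. Friction and masses are not known exactly. Their poses are not given: they have to be found in the camera images.
- mill: Fixed bench mill: white hopper 120 mm wide, green housing behind, dark base; 176 mm high, ends at x = 127 mm. Origin at bench height, 60 mm behind the front wall; x level, into the hopper; z up. Sloping mouth: lip x -60, z 87; top edge x -3, z 167 mm; 108 mm wide. Hollow x -56 to 58, |y| < 54 mm, floor z 32; flat roof z 174 from x -5 to 63 mm.
- chute_lip (a point): Middle of the lip: top of the hopper's upright front wall, lower edge of its mouth (a 6 mm steel bead; this point is on its top, 87 mm over the bench). Axes as mill. From here the mouth slopes up and back at 55 degrees for 100 mm.
- flap (a joint): Clear sprung flap filling the mouth, 102 mm wide, 97 mm long, hinged along the mouth's top edge. 0 = shut, lying in the sloping mouth; grows as it swings inward, to 1.35 rad. About 1 to 2 N on its lower half push it in; it shuts by itself once nothing holds it.
- flap_edge (a point): Middle of the flap's free lower edge; near the lip when the flap is shut.
- rest: Fixed blue steel rest, base 125 x 86 mm. Origin at bench height below the jar's body; x level, the way the jar's lid looks; z up. A plate only 44 mm wide, rising along x at 50 degrees, carries the jar's underside; at the jar's foot a floor square to it and two side cheeks, 64 mm apart inside, 70 mm outside, reach 27 mm up along the jar. The jar lies there by its weight and lifts straight up.
- rest_seat (a point): Fixed point of the rest: where jar_grip is when the jar lies fully home.
- rest_nose (a point): Fixed point of the rest: where jar_nose is when the jar lies fully home.
- jar: Clear jar, 59 x 59 mm square, 146 mm long to its dial's face, 0.2 kg. Origin: centre of its foot; z along the jar to the lid (in the rest 50 degrees above level); x to the side that lies underneath, also for pouring; y across. White lid 65 mm across; its window, a quarter sector, is on the +x side (red mark), no ledge. Balls stay in while it is level or lid up and run out with the lid 30 degrees down.
- jar_grip (a point): Point on the jar's axis 55 mm from the foot, near the full jar's centre of mass: a good place to grasp across the flat sides (along jar y). Axes as jar. The sides stand free of the rest from 30 mm above the foot upward.
- jar_nose (a point): Point on the jar's axis in the face of the dial, 146 mm from the foot, 91 mm from jar_grip; the grip bar stands 22 mm beyond it.
- dial (a joint): Orange dial on the lid, 62 mm across, 5 mm thick, turning about the jar's z axis; friction 0.03 N m, it stays where it is left. Grows anticlockwise as seen facing the lid: near 0 a blank part covers the lid's window, at 1.22 rad five small holes, at 2.793 rad (the end stop) the large quarter-sector opening.
- dial_grip (a point): On the dial's axis, 12 mm above its face, inside its raised black grip bar (36 mm long, 10 mm wide, 22 mm high over the face). Turns with the dial: z outward along the jar, x from the axis to the middle of the large opening; the bar lies along y, so pinch it along x.
- ball_1: Polished steel grinding ball 1 of 5, 15 mm in diameter, 14 g, in the jar at the start. Origin: its centre.
- ball_2: Polished steel grinding ball 2 of 5, 15 mm in diameter, 14 g, in the jar at the start. Origin: its centre.
- ball_3: Polished steel grinding ball 3 of 5, 15 mm in diameter, 14 g, in the jar at the start. Origin: its centre.
- ball_4: Polished steel grinding ball 4 of 5, 15 mm in diameter, 14 g, in the jar at the start. Origin: its centre.
- ball_5: Polished steel grinding ball 5 of 5, 15 mm in diameter, 14 g, in the jar at the start. Origin: its centre.
- evap_dish: White porcelain dish, 78 mm wide, 30 mm high, on the bench between robot and mill; a bystander. Origin: centre of its underside.
- sample_tin: Aluminium sample tin with lid, 68 mm wide, 40 mm high, beyond the rest; a bystander. Origin: centre of its underside.
- beaker: Low glass beaker, 80 mm wide, 97 mm high, beyond the mill; a bystander. Origin: centre of its underside.

How it is judged (in metres and radians):
On the way, in this order (a step that is already met when the one before it is completed fails the run):
1. the dial is turned to its largest opening, at the stop, while the jar lies in its rest (value of joint dial above 2.64 rad and distance between jar_grip and rest_seat below 0.015 m and distance between jar_nose and rest_nose below 0.02 m), for 0.2 s.
2. the jar's lid end is in the mouth of the hopper and has pushed the flap open (value of joint flap above 0.2 rad and x of jar_nose in the frame of mill above -0.05 m and y of jar_nose in the frame of mill between -0.04 and 0.04 m and z of jar_nose in the frame of mill below 0.15 m), for 0.1 s.
3. all five balls are in the mill (x of ball_1 in the frame of mill between -0.058 and 0.062 m and y of ball_1 in the frame of mill between -0.056 and 0.056 m and z of ball_1 in the frame of mill between 0.025 and 0.085 m and x of ball_2 in the frame of mill between -0.058 and 0.062 m and y of ball_2 in the frame of mill between -0.056 and 0.056 m and z of ball_2 in the frame of mill between 0.025 and 0.085 m and x of ball_3 in the frame of mill between -0.058 and 0.062 m and y of ball_3 in the frame of mill between -0.056 and 0.056 m and z of ball_3 in the frame of mill between 0.025 and 0.085 m and x of ball_4 in the frame of mill between -0.058 and 0.062 m and y of ball_4 in the frame of mill between -0.056 and 0.056 m and z of ball_4 in the frame of mill between 0.025 and 0.085 m and x of ball_5 in the frame of mill between -0.058 and 0.062 m and y of ball_5 in the frame of mill between -0.056 and 0.056 m and z of ball_5 in the frame of mill between 0.025 and 0.085 m), for 0.2 s.
At the end, for the whole second after the job is handed in: All five balls lie inside the mill's hopper below the lip, the flap is shut (within 0.08 rad), and the jar lies still in its rest (grip point within 15 mm and dial face within 20 mm of fully home) (all of step 3 and value of joint flap below 0.08 rad and distance between jar_grip and rest_seat below 0.015 m and distance between jar_nose and rest_nose below 0.02 m and linear speed of jar below 0.03 m/s); the robot touches nothing.
It fails at once if a ball is spilled on the bench or floor (height (world z) of any of ball_1, ball_2, ball_3, ball_4, ball_5 below 0.02 m).
It fails at once if the dish, the tin or the beaker is shifted by more than 3 cm (distance of any of evap_dish, sample_tin, beaker from where it was at the start of the episode above 0.03 m).
It also fails if it takes over 72 s, if anything falls off the work surface, if the arm or the gripper's body presses on something with over 40 N, if the wrist force passes 120 N, or if a joint passes its speed limit or range.

## Working session

There is one attempt and no reset: what is moved stays moved. The work goes in short steps, Python scripts to look and compute and a tool call to move; the robot and the scene stay as the last step left them, time stands still between calls to the robot, and variables do not carry over. Pictures are saved under pics/ and viewed, on a budget of 13 in all, crops included, one or two more only if the job needs it, and the job is handed in when it is done.

Besides the shell and the picture viewer there is one more tool, called after "Emit:" as name(argument=value, ...) on one line, values as JSON. move_arm: Moves the arm, as the interface text tells. Scaled input: -1 to 1 covers 300 mm each way for a shift and pi/2 rad each way for a turn. Its arguments: {"type":"object","properties":{"linear":{"type":"array","items":{"type":"array","items":{"type":"number","minimum":-1,"maximum":1}}},"twist":{"type":"array","items":{"type":"array","items":{"type":"number","minimum":-1,"maximum":1}}},"hand":{"type":"array","items":{"type":"number"}},"force":{"type":"number"}},"required":["linear","twist","hand"]}

```bash
mkdir -p pics; ls
cat > h.py <<'E'
import numpy as np, cv2, pickle
from scipy.spatial.transform import Rotation as Ro
from bench import r
def rot(s): return Ro.from_euler('xyz',s['tcp_rot'],degrees=True)
def snap(n,f):
    s=r.sense(); d=r.snapshot(n); cv2.imwrite(f'pics/{f}.png',d['frame'][:,:,::-1])
    d['s']=s; pickle.dump(d,open(f'pics/{f}.pkl','wb')); return d
def world(d,uv,z=None):
    """pixel -> world with depth (or z depth)"""
    u,v=uv; K=np.array(d['intrinsics']); n=cv2.undistortPoints(np.array([[[u,v]]],float),K,np.array(d['dist_coeffs'])).ravel()
    z=d['range_z'][int(round(v)),int(round(u))] if z is None else z
    p=np.array([n[0]*z,n[1]*z,z])
    if 'R' in d: return np.array(d['R']).T@(p-np.array(d['t']).ravel())
    H=np.array(d['hand_eye']); s=d['s']
    return rot(s).apply((H@np.r_[p,1])[:3])+s['tool_pos']
def cloud(d):
    K=np.array(d['intrinsics']); h,w=d['range_z'].shape
    g=np.stack(np.meshgrid(np.arange(w),np.arange(h)),-1).reshape(-1,1,2).astype(float)
    n=cv2.undistortPoints(g,K,np.array(d['dist_coeffs'])).reshape(-1,2); z=d['range_z'].reshape(-1,1)
    p=np.hstack([n*z,z])
    if 'R' in d: W=(p-np.array(d['t']).ravel())@np.array(d['R'])
    else:
        H=np.array(d['hand_eye']); W=rot(d['s']).apply(p@H[:3,:3].T+H[:3,3])+d['s']['tool_pos']
    W[z[:,0]==0]=np.nan
    return W.reshape(h,w,3)
def rowto(P,R,s=None):
    """linear,twist scaled for target TCP pose P (mm), R Rotation"""
    s=s or r.sense(); c=rot(s)
    return np.round(c.inv().apply(np.array(P)-s['tool_pos'])/300,4).tolist(), np.round((c.inv()*R).as_rotvec()/(np.pi/2),4).tolist()
E
python3 - <<'E'
from h import *
print(r.sense())
a=snap('scene','s0');b=snap('top','t0')
for d in(a,b): print(d['intrinsics'],d['R'],d['t'])
cv2.imwrite('pics/c0.png',np.hstack([a['frame'],b['frame']])[:,:,::-1][:,:,:]) 
im=cv2.imread('pics/c0.png');cv2.imwrite('pics/c0.png',cv2.resize(np.vstack([im[:,:512],im[:,512:]]),(800,600)) if 0 else cv2.resize(im[:,512:],(800,600)))
cv2.imwrite('pics/c1.png',cv2.resize(im[:,:512],(800,600)))
E
```

```text
pics
{'time': 0.0, 'joint_pos': array([ 6.43190366e+01,  7.51474180e+00,  8.53287545e+01, -8.11686781e-04,
        8.72606472e+01, -4.89289371e+00]), 'qd': array([ 0.09492566, -0.01334701,  0.00743842,  0.03761858, -0.02966875,
       -0.05385077]), 'joint_efforts': array([-1.86321129e-03, -5.69415450e+01, -5.00535142e+01, -3.48820486e-04,
        1.52858114e-02,  2.66778002e-06]), 'tool_pos': array([212.6953338 , 560.45904658, 230.25326825]), 'tcp_rot': array([-89.99192498,   0.10383316,  69.21197716]), 'ft_force': array([-0.58898894,  0.62469435, -0.25805025]), 'wrist_torque': array([-0.00468196,  0.0257604 ,  0.01543118]), 'finger_gap': 85.56999159611249}
[[356.00894729   0.         259.91824883]
 [  0.         356.00894729 184.62615881]
 [  0.           0.           1.        ]] [[ 0.68175988 -0.73157546 -0.00089474]
 [-0.53055105 -0.49358112 -0.689125  ]
 [ 0.50370532  0.47029248 -0.72464194]] [-192.62821432  517.11282204  542.87450774]
[[354.81207725   0.         253.91387921]
 [  0.         354.81207725 185.39200026]
 [  0.           0.           1.        ]] [[ 9.49585775e-04 -9.99923697e-01 -1.23166283e-02]
 [-9.83651806e-01  1.28396914e-03 -1.80076306e-01]
 [ 1.80078380e-01  1.22862716e-02 -9.83575531e-01]] [265.20417542 597.15333122 878.50680647]
```

View pics/c0.png

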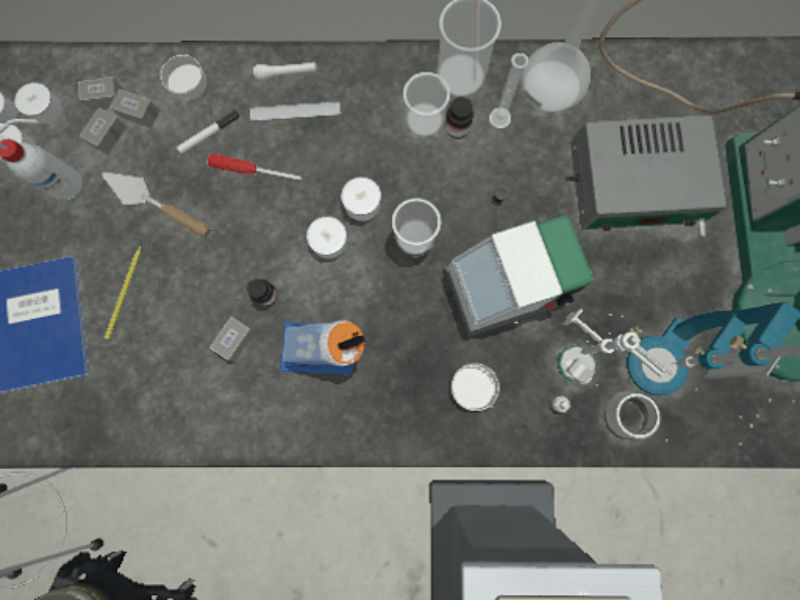

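View pics/c1.png

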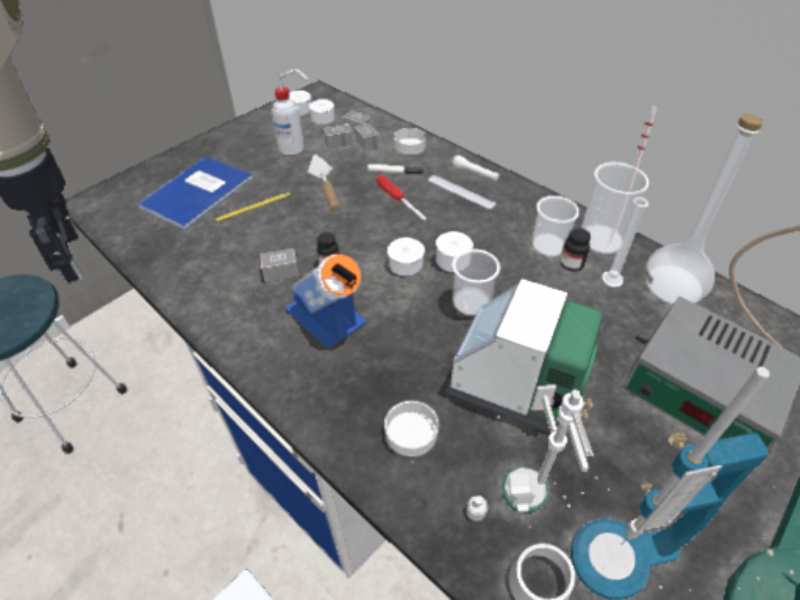

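The top view (512-scale) shows the jar and rest near (208,220) with the lid facing right (−y), and the mill roof near (338,170) with its mouth facing left. The dish is at (303,248) and the beaker at (267,145).

```bash
cat > m.py <<'E'
from h import *
for n in('t0','s0'):
    d=pickle.load(open(f'pics/{n}.pkl','rb'));W=cloud(d);hsv=cv2.cvtColor(d['frame'],cv2.COLOR_RGB2HSV)
    H,S,V=[hsv[...,i].astype(int) for i in range(3)]
    print(n)
    near=(W[...,0]>250)&(W[...,0]<800)&(W[...,1]>-350)&(W[...,1]<400)
    # dial
    m=near&(H<22)&(H>4)&(S>150)&(V>120)&(W[...,2]>60)
    P=W[m]; c=np.median(P,0); 
    for _ in range(4):
        q=P-c; nrm=np.linalg.svd(q)[2][2]; nrm*=np.sign(nrm[2]); P=P[abs(q@nrm)<4]; c=P.mean(0)
    e1=np.cross([0,0,1],nrm);e1/=np.linalg.norm(e1);e2=np.cross(nrm,e1)
    uv=np.stack([(P-c)@e1,(P-c)@e2],1).astype(np.float32); cc,rr=cv2.minEnclosingCircle(uv)
    print('dial',len(P),c+cc[0]*e1+cc[1]*e2,rr,'n',nrm,'elev',np.degrees(np.arcsin(nrm[2])),'yaw',np.degrees(np.arctan2(nrm[1],nrm[0])))
    # bar : dark points above dial
    c0=c+cc[0]*e1+cc[1]*e2; q=(W-c0); hh=q@nrm; rad=np.linalg.norm(q-hh[...,None]*nrm,axis=-1)
    mb=(hh>14)&(hh<28)&(rad<26); B=np.stack([q[mb]@e1,q[mb]@e2],1); print('bar n',mb.sum(),'h',np.median(hh[mb]),'ctr',B.mean(0),'rect',cv2.minAreaRect(B.astype(np.float32)),'e1',e1)
    # roof
    m=near&(S<60)&(V>150)&(abs(W[...,2]-174)<8)
    m=cv2.morphologyEx(m.astype(np.uint8),cv2.MORPH_OPEN,np.ones((3,3)));k,l,st,ce=cv2.connectedComponentsWithStats(m);i=1+np.argmax(st[1:,4]); m=l==i
    print('roof',m.sum(),np.median(W[m],0),cv2.minAreaRect(W[m][:,:2].astype(np.float32)))
    m=near&(H>45)&(H<90)&(S>80)&(W[...,2]>150)
    print('green top',m.sum(),np.median(W[m],0) if m.any() else'')
    m=near&(H>100)&(H<125)&(S>120)&(W[...,1]>50)&(W[...,2]<14)&(W[...,2]>-5)
    print('restbase',m.sum(),np.median(W[m],0),cv2.minAreaRect(W[m][:,:2].astype(np.float32)))
    for nm,(u,v) in dict(dish=(303,248),dishr=(411*.64,432*.64),beaker=(267,145)).items():
        print(nm,world(d,(u,v)))
    print('bench z',np.median(W[...,2][near&(abs(W[...,2])<15)]))
E
python3 m.py
```

```text
t0
dial 280 [501.47964228 339.41566761 152.3437269 ] 32.19229507446289 n [-0.03982742 -0.64193321  0.76572549] elev 49.971577986454655 yaw -93.55024768284754
bar n 69 h 21.185919505318626 ctr [-1.79450634  2.87231381] rect ((-1.5032377243041992, 1.4091453552246094), (9.82963752746582, 34.96562957763672), 26.035236358642578) e1 [ 0.99808088 -0.06192387  0.        ]
roof 1464 [613.99145717  72.23675406 173.88613114] ((615.8228759765625, 71.34735107421875), (115.91635131835938, 72.05480194091797), 18.344837188720703)
green top 995 [631.92992335  12.30813336 166.4086108 ]
restbase 125 [467.0853156  370.80731921   6.96381026] ((467.15509033203125, 371.22833251953125), (54.91756820678711, 16.22720718383789), 89.98445129394531)
dish [435.41850075 133.26157244   1.18476714]
dishr [360.70125002 241.25890641   1.01558138]
beaker [7.24239482e+02 2.28618888e+02 6.84167827e-01]
bench z 0.1499674612082782
s0
dial 251 [501.42826267 340.31115212 153.18832594] 31.072795867919922 n [-0.01050811 -0.65492967  0.75561677] elev 49.07929122639914 yaw -90.91921164939527
bar n 72 h 20.7001648961894 ctr [-2.33657061  0.78578501] rect ((-2.069033622741699, 0.9219093322753906), (9.493682861328125, 34.442626953125), 23.320642471313477) e1 [ 0.99987131 -0.01604258  0.        ]
roof 1378 [608.97262433  71.11536008 174.69626659] ((615.727294921875, 74.47959899902344), (117.94438171386719, 71.14279174804688), 18.19492530822754)
green top 1129 [622.92522735   9.87911175 166.81420779]
restbase 357 [494.39074053 362.01019341   7.5242813 ] ((504.92071533203125, 371.3012390136719), (58.207035064697266, 88.69451141357422), 88.481689453125)
dish [545.64267914 105.45770885  36.64440366]
dishr [440.17786199 136.91118219   1.52858271]
beaker [796.87950163 447.91747055   2.52916824]
bench z 0.8550944774261947
```

```bash
cat >> h.py <<'E'
YJ=np.radians(-92.0); NOSE=np.array([501.5,340,152.8])
def frame(yaw,elev): # jar rotation (cols x,y,z) with lid dir elevation (rad)
    h=np.array([np.cos(yaw),np.sin(yaw),0]); Z=np.array([0,0,1.])
    z=np.cos(elev)*h+np.sin(elev)*Z; x=np.sin(elev)*h-np.cos(elev)*Z; return np.stack([x,np.cross(z,x),z],1)
def tool(y,x): return Ro.from_matrix(np.stack([x,y,np.cross(x,y)],1))
def dialpose(h,ang): # ang deg from e1 towards e2
    F=frame(YJ,np.radians(50)); n=F[:,2]; e2=-F[:,0]; e1=np.cross(e2,n)
    a=np.radians(ang); return NOSE+h*n, tool(-n,np.cos(a)*e1+np.sin(a)*e2)
E
python3 - <<'E'
from h import *
for h in(120,70):
  P,R=dialpose(h,25);print(P,*rowto(P,R))
E
```

```text
[498.80804431 262.9124751  244.72533317] [-0.5889, -0.0471, -1.2436] [0.3051, 0.4917, -0.3407]
[499.92969252 295.03227714 206.42311102] [-0.4873, 0.0804, -1.2091] [0.3051, 0.4917, -0.3407]
```

Emit:
move_arm(linear=[[-0.42, -0.12, -0.9], [-0.42, -0.12, -0.9], [-0.42, -0.12, -0.9], [-0.42, -0.12, -0.9], [-0.42, -0.12, -0.9], [-0.42, -0.12, -0.9], [-0.42, -0.12, -0.9], [-0.42, -0.12, -0.9], [-0.42, -0.12, -0.9], [-0.42, -0.12, -0.9]], twist=[[0.3, 0.49, -0.34], [0.3, 0.49, -0.34], [0.3, 0.49, -0.34], [0.3, 0.49, -0.34], [0.3, 0.49, -0.34], [0.3, 0.49, -0.34], [0.3, 0.49, -0.34], [0.3, 0.49, -0.34], [0.3, 0.49, -0.34], [0.3, 0.49, -0.34]], hand=[0, 0, 0, 0, 0, 0, 0, 0, 0, 0])

```text
time: 0.93
tool_pos: [420.7, 344.7, 264.7]
tcp_rot: [-53.1, -15.8, 17.5]
ft_force: [-1.0, 0.3, -0.4]
finger_gap: 42.6
```

Run:
```python
from h import *
print(r.sense()['joint_pos'])
for h in(110,):
  P,R=dialpose(h,25);print(P,*rowto(P,R))
```

```text
[  8.32885969 -19.0721806  115.33597694  39.8545184   78.32597072
 -20.91721382]
[499.03237395 269.33643551 237.06488874] [0.142, -0.0826, -0.3358] [0.0043, -0.0015, 0.0013]
```

Emit:
move_arm(linear=[[0.142, -0.083, -0.336], [0.142, -0.083, -0.336], [0.142, -0.083, -0.336], [0.142, -0.083, -0.336], [0.142, -0.083, -0.336]], twist=[[0, 0, 0], [0, 0, 0], [0, 0, 0], [0, 0, 0], [0, 0, 0]], hand=[0, 0, 0, 0, 0])

```text
time: 1.35
tool_pos: [499.3, 268.9, 236.0]
tcp_rot: [-53.1, -15.6, 17.5]
ft_force: [-0.6, 0.7, -0.2]
finger_gap: 42.5
```

Run:
```python
from h import *
print(r.sense()['joint_pos'],r.sense()['tool_pos'])
d=snap('wrist','w0'); cv2.imwrite('pics/w0b.png',cv2.resize(d['frame'][:,:,::-1],(800,600)))
```

```text
[ -1.72877886  -6.53648602 107.72551543  40.2117417   81.08435363
 -31.803629  ] [499.30852721 268.93352555 236.02816214]
```

View pics/w0b.png

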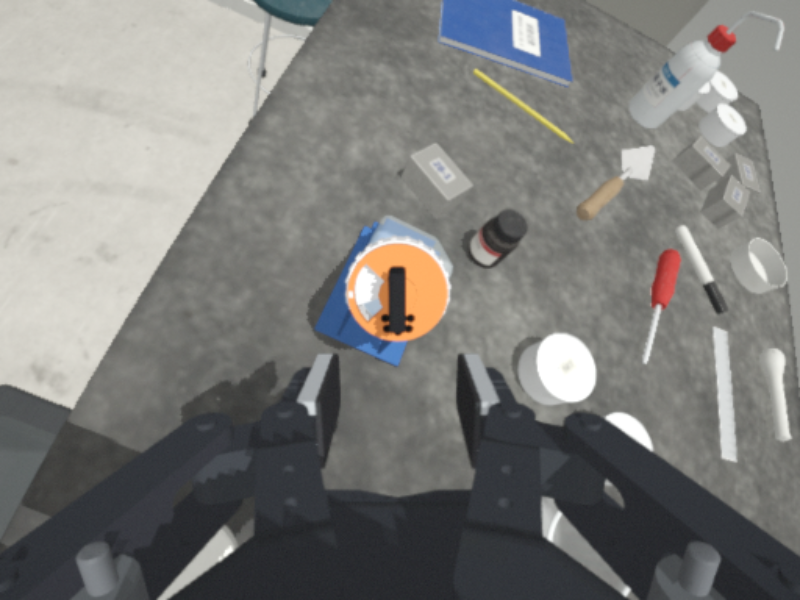

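The large opening (white sector) is left of the vertical bar at (397,300), and the bar is midway between the fingers. So the dial is at about 95° and needs about 65° more, anticlockwise. I'll refine the dial position from this view.

```bash
sed -e "s/for n in('t0','s0')/for n in('w0',)/" m.py > m2.py; python3 m2.py | head -3
python3 - <<'E'
from h import *
P,R=dialpose(4,25);print(P,*rowto(P,R))
E
```

```text
w0
dial 1759 [502.20692861 338.71202824 152.14792788] 30.647512435913086 n [-0.03004856 -0.63764503  0.76974405] elev 50.330910521356486 yaw -92.69802637821432
bar n 434 h 21.401520892652155 ctr [-0.87924539  0.67668061] rect ((-0.39691162109375, -0.2649211883544922), (9.091912269592285, 36.18312454223633), 25.230506896972656) e1 [ 0.9988915  -0.04707204  0.        ]
[501.41026814 337.43041584 155.86417777] [0.0007, 0.3517, 0.0016] [0.0041, -0.0012, 0.0]Traceback (most recent call last):
  File "m2.py", line 20, in <module>
    m=cv2.morphologyEx(m.astype(np.uint8),cv2.MORPH_OPEN,np.ones((3,3)));k,l,st,ce=cv2.connectedComponentsWithStats(m);i=1+np.argmax(st[1:,4]); m=l==i
                                                                                                                           ~~~~~~~~~^^^^^^^^^^
    return _wrapfunc(a, 'argmax', axis=axis, out=out, **kwds)
    return bound(*args, **kwds)
ValueError: attempt to get argmax of an empty sequence
```

Emit:
move_arm(linear=[[0, 0.1, 0], [0, 0.22, 0], [0, 0.3, 0], [0, 0.348, 0], [0, 0.348, 0], [0, 0.348, 0], [0, 0.348, 0], [0, 0.348, 0], [0, 0.348, 0], [0, 0.348, 0], [0, 0.348, 0], [0, 0.348, 0]], twist=[[0, 0, 0], [0, 0, 0], [0, 0, 0], [0, 0, 0], [0, 0, 0], [0, 0, 0], [0, 0, 0], [0, 0, 0], [0, 0, 0], [0, 0, 0], [0, 0, 0], [0, 0, 0]], hand=[0, 0, 0, 0, 0, -1, -1, -1, -1, -1, -1, -1], force=25)

```text
time: 2.4
tool_pos: [502.2, 336.3, 158.2]
tcp_rot: [-53.1, -15.8, 17.5]
ft_force: [-1.8, -0.4, 6.8]
finger_gap: 9.4
```

```bash
sed -i 's/radians(-92.0); NOSE=.*/radians(-92.4); NOSE=np.array([502,339.3,152.5])/' h.py
python3 - <<'E'
from h import *
print(r.sense())
s=r.sense();F=frame(YJ,np.radians(50));print((s['tool_pos']-NOSE)@F)
E
```

```text
{'time': 2.4, 'joint_pos': array([  6.00505359,   0.35285139, 109.8001497 ,  42.51954769,
        69.3568155 , -32.29582204]), 'qd': array([ 0.09918228, -0.02015408, -0.11969711,  0.03262629, -0.00741377,
        0.0082489 ]), 'joint_efforts': array([-5.48813380e-01, -4.31861722e+01, -4.40131509e+01,  3.24861467e+00,
       -6.83156960e-01,  2.68308021e-02]), 'tool_pos': array([502.18998771, 336.29986124, 158.18631233]), 'tcp_rot': array([-53.05764285, -15.82233576,  17.54009539]), 'ft_force': array([-1.77288361, -0.38447227,  6.77425466]), 'wrist_torque': array([0.29434836, 0.42136353, 0.3013134 ]), 'finger_gap': 9.35940267729217}
[-1.36496197  0.31545383  6.27761448]
```

Emit:
move_arm(linear=[[0, 0, 0], [0, 0, 0], [0, 0, 0], [0, 0, 0], [0, 0, 0], [0, 0, 0], [0, 0, 0], [0, 0, 0], [0, 0, 0], [0, 0, 0], [0, 0, 0], [0, 0, 0]], twist=[[0, -0.07, 0], [0, -0.14, 0], [0, -0.21, 0], [0, -0.28, 0], [0, -0.35, 0], [0, -0.42, 0], [0, -0.49, 0], [0, -0.56, 0], [0, -0.63, 0], [0, -0.7, 0], [0, -0.74, 0], [0, -0.74, 0]], hand=[-1, -1, -1, -1, -1, -1, -1, -1, -1, -1, -1, -1])

```text
time: 3.4
tool_pos: [502.1, 335.9, 158.2]
tcp_rot: [-91.7, -39.7, 90.2]
ft_force: [-2.2, -0.5, -0.3]
finger_gap: 9.5
```

Run:
```python
from h import *
s=r.sense();print(s['joint_pos'],s['wrist_torque'],s['ft_force'])
F=frame(YJ,np.radians(50));print((s['tool_pos']-NOSE)@F); x=rot(s).as_matrix()[:,0]; e1=np.cross(-F[:,0],F[:,2]); print(np.degrees(np.arctan2(-x@F[:,0],x@e1)))
```

```text
[  5.96359304   0.32934897 109.81344626  42.50548025  69.3919342
 -99.06331502] [-0.28546119  0.23630782  0.22519544] [-2.18684507 -0.47736689 -0.33542266]
[-1.09404469  0.28490113  6.58340576]
92.00003120624022
```

Emit:
move_arm(linear=[[0, 0, 0], [0, 0, 0], [0, 0, 0], [0, 0, 0]], twist=[[0, -0.03, 0], [0, -0.04, 0], [0, -0.04, 0], [0, -0.04, 0]], hand=[-1, -1, -1, -1])

```text
time: 3.73
tool_pos: [501.5, 336.3, 158.7]
tcp_rot: [-94.4, -39.6, 94.7]
ft_force: [-4.9, 2.4, 2.5]
finger_gap: 9.2
```

Run:
```python
from h import *
s=r.sense();F=frame(YJ,np.radians(50)); x=rot(s).as_matrix()[:,0]; e1=np.cross(-F[:,0],F[:,2]); print(s['wrist_torque']@F,np.degrees(np.arctan2(-x@F[:,0],x@e1)))
```

```text
[-0.85738902  0.35023748 -0.32279632] 95.4276372028874
```

Emit:
move_arm(linear=[[0, 0, 0], [0, 0, 0], [0, 0, 0], [0, 0, 0], [0, -0.1, 0], [0, -0.2, 0], [0, -0.3, 0], [0, -0.35, 0], [0, -0.35, 0]], twist=[[0, 0, 0], [0, 0, 0], [0, 0, 0], [0, 0, 0], [0, 0, 0], [0, 0, 0], [0, 0, 0], [0, 0, 0], [0, 0, 0]], hand=[0, 0, 0, 0, 0, 0, 0, 0, 0])

```text
time: 4.48
tool_pos: [501.2, 267.5, 243.1]
tcp_rot: [-94.9, -39.6, 94.8]
ft_force: [1.4, -0.3, 0.1]
finger_gap: 42.5
```

```bash
python3 m2.py >/dev/null 2>&1
python3 - <<'E'
from h import *
d=snap('wrist','w1'); cv2.imwrite('pics/w1b.png',cv2.resize(d['frame'][100:300,130:390,::-1],(780,600)))
E
sed -i "s/'w0'/'w1'/" m2.py; python3 m2.py 2>/dev/null
python3 - <<'E'
# joint check and grip targets
from h import *
s=r.sense(); print(s['joint_pos'],s['tool_pos'])
F=frame(YJ,np.radians(50)); G=NOSE-91*F[:,2]; print('grip',G)
for sx in(1,-1):
  R=tool(F[:,0],sx*F[:,1]); print(sx,R.as_euler('xyz',degrees=True),(rot(s).inv()*R).as_rotvec(degrees=True))
  for back in(200,120,0): print(back,G+(19-back)*F[:,0])
E
```

```text
w1
dial 276 [502.61940093 332.99387619 148.86448647] 26.519672393798828 n [-0.03765005 -0.75592186  0.65357832] elev 40.81193799223721 yaw -92.85136308612827
bar n 422 h 18.892234314773333 ctr [-2.91291824 10.49212116] rect ((-2.0890865325927734, 10.273174285888672), (35.748382568359375, 10.023113250732422), 3.071619749069214) e1 [ 0.99876194 -0.04974513  0.        ]
[  -1.89424524   -6.87143921  107.56796791   40.35584087   81.33083272
 -101.97319356] [500.35666339 268.32862072 241.05829544]
grip [504.44946077 397.74236359  82.78995568]
1 [-140.     0.    -2.4] [-66.36022578  73.27113653  73.19813655]
200 [510.25568952 536.27478464 199.13451303]
120 [507.68940057 475.04498528 147.71150425]
0 [503.83996715 383.20028624  70.57699109]
-1 [-40.    0.  177.6] [ 71.73288823 -65.44230046  65.03185577]
200 [510.25568952 536.27478464 199.13451303]
120 [507.68940057 475.04498528 147.71150425]
0 [503.83996715 383.20028624  70.57699109]
```

View pics/w1b.png

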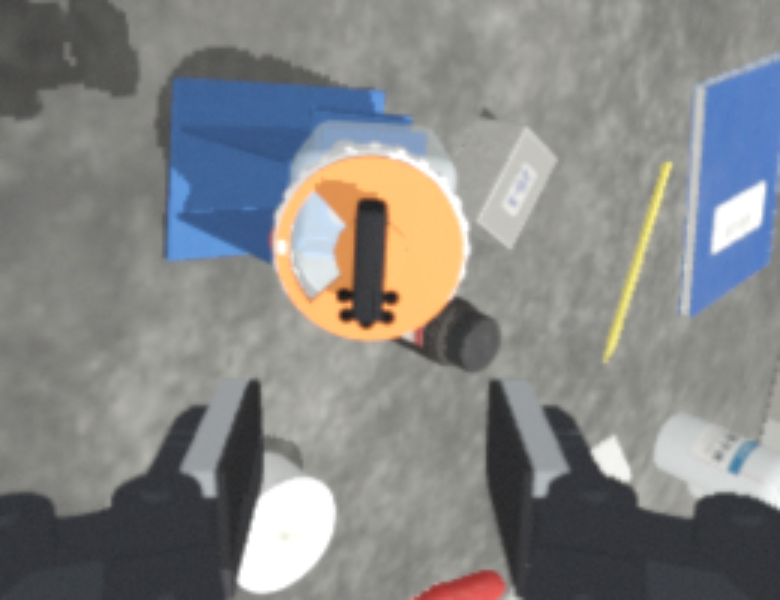

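The dial opening now sits at the red mark, left at (318,245), so the dial is at its stop. Next I'll fit a kinematic model to the logged poses so I can plan within the joint ranges.

```bash
cat > k.py <<'E'
from h import *
from scipy.optimize import least_squares
S=[([64.319,7.5147,85.3288,0,87.2606,-4.8929],[212.695,560.459,230.253],[-89.99,.104,69.21]),
([8.3289,-19.0722,115.336,39.8545,78.326,-20.9172],[420.7,344.7,264.7],[-53.1,-15.8,17.5]),
([-1.7288,-6.5365,107.7255,40.2117,81.0844,-31.8036],[499.3,268.93,236.03],[-53.1,-15.6,17.5]),
([6.0051,.3529,109.80,42.5195,69.3568,-32.2958],[502.19,336.30,158.19],[-53.06,-15.82,17.54]),
([5.9636,.3293,109.8134,42.5055,69.3919,-99.0633],[502.1,335.9,158.2],[-91.7,-39.7,90.2]),
([-1.8942,-6.8714,107.568,40.3558,81.3308,-101.973],[500.36,268.33,241.06],[-94.9,-39.6,94.8])]
E=lambda ax,a:Ro.from_euler(ax,a,degrees=True)
def fk(q,p):
    h,a0,L1,e,L2,d,dx,ty=p[:8]; s=p[8:]
    B=E('z',q[0]); R2=B*E('y',q[1]); R3=B*E('y',q[1]+q[2]); R6=R3*E('z',q[3])*E('y',q[4])*E('z',q[5])
    P=[0,0,h]+B.apply([a0,0,0])+R2.apply([0,0,L1])+R3.apply([e,0,L2])+R6.apply([0,0,d])
    return P,R6*T
T=Ro.identity()
if 1:
    q,P,e=S[0]; R=E('xyz',e); T=fk(q,[0]*8)[1].inv()*R
    m=T.as_matrix().round(); T=Ro.from_matrix(m)
def res(p): return np.concatenate([fk(q,p)[0]-P for q,P,e in S])
sol=least_squares(res,[300,0,350,0,400,200,0,0],x_scale=100); PR=sol.x
def ik(P,R,q0):
    f=lambda q:np.concatenate([fk(q,PR)[0]-P,((fk(q,PR)[1].inv()*R).as_rotvec()*200)])
    s=least_squares(f,q0,bounds=([-169,-51,1.3,-76,0,-152],[169,129,143,256,156,152])); return s.x,np.linalg.norm(s.fun)
if __name__=='__main__':
    print(T.as_matrix());print(PR.round(1),np.abs(sol.fun).max())
    for q,P,e in S: print(np.degrees((fk(q,PR)[1].inv()*E('xyz',e)).magnitude()))
E
python3 k.py
```

```text
[[-1.  0.  0.]
 [ 0.  0.  1.]
 [ 0.  1.  0.]]
[385.7 -43.4 387.1  74.  597.6 444.3   0.    0. ] 47.14762713543513
0.002232242491162262
0.037595694094363405
0.039914876264184246
0.0033649041411369365
0.0471946315323637
0.17241638580157206
```

Run:
```python
from k import *
def cols(q,spec):
    B=E('z',q[0]);R2=B*E('y',q[1]);R3=B*E('y',q[1]+q[2]);R4=R3*E('z',q[3]);R5=R4*E('y',q[4]);R6=R5*E('z',q[5])
    fr=dict(w=Ro.identity(),b=B,u=R2,f=R3,g=R4,h=R5,t=R6)
    return np.stack([fr[s[0]].as_matrix()[:,'xyz'.index(s[1])] for s in spec],1)
for spec in (['wz','bx','uz','fx','fz','hz'],['wz','bx','ux','uz','fx','fz','hz'],['wz','bx','uz','fx','fz','hx','hz'],['wz','bx','uz','fx','fz','gy','hz'],['wz','bx','by','uz','fx','fz','hz'],['wz','bx','uz','fx','fz','hz','ty','tx']):
    A=np.vstack([cols(q,spec) for q,P,e in S]);b=np.concatenate([P for q,P,e in S])
    x,_,rk,sv=np.linalg.lstsq(A,b,rcond=None);print(spec,x.round(1),abs(A@x-b).max().round(2),sv.round(2)[-2:])
```

```text
['wz', 'bx', 'uz', 'fx', 'fz', 'hz'] [385.7 -43.4 387.1  74.  597.6 444.3] 47.15 [0.19 0.19]
['wz', 'bx', 'ux', 'uz', 'fx', 'fz', 'hz'] [384.5 -18.3 -33.3 387.2  68.5 604.4 445.1] 46.79 [0.19 0.19]
['wz', 'bx', 'uz', 'fx', 'fz', 'hx', 'hz'] [382.  -22.  385.2  73.9 603.   26.8 437.6] 47.03 [0.19 0.13]
['wz', 'bx', 'uz', 'fx', 'fz', 'gy', 'hz'] [344.1 -78.8 383.6  89.8 634.   45.2 389.9] 16.95 [0.19 0.18]
['wz', 'bx', 'by', 'uz', 'fx', 'fz', 'hz'] [ 3.181e+02 -2.000e-01  5.120e+01  3.691e+02  6.160e+01  5.536e+02
  3.648e+02] 0.03 [0.19 0.18]
['wz', 'bx', 'uz', 'fx', 'fz', 'hz', 'ty', 'tx'] [348.2 -30.1 378.9  44.3 588.  431.7  17.9   1. ] 31.85 [0.19 0.16]
```

```bash
cat > k2.py <<'E'
from h import *
from scipy.optimize import least_squares
E=lambda ax,a:Ro.from_euler(ax,a,degrees=True)
T=Ro.from_matrix([[-1,0,0],[0,0,1],[0,1,0]])
def fk(q):
    B=E('z',q[0]);R2=B*E('y',q[1]);R3=B*E('y',q[1]+q[2]);R6=R3*E('z',q[3])*E('y',q[4])*E('z',q[5])
    return [0,0,318.1]+B.apply([-.2,51.2,0])+R2.apply([0,0,369.1])+R3.apply([61.6,0,553.6])+R6.apply([0,0,364.8]),R6*T
def ik(P,R,q0):
    f=lambda q:np.concatenate([fk(q)[0]-P,((fk(q)[1].inv()*R).as_rotvec()*200)])
    best=None
    for dq in ([0]*6,[0,0,0,120,0,0],[0,0,0,-90,0,90],[0,0,0,90,0,-90],[0,0,0,150,0,-200],[0,0,0,0,-60,0],[0,0,0,60,20,150],[0,0,0,100,0,-250]):
        lo,hi=np.array([-169,-51,1.3,-76,0,-152]),np.array([169,129,143,256,156,152])
        s=least_squares(f,np.clip(np.array(q0)+dq,lo+1,hi-1),bounds=(lo,hi)); n=np.linalg.norm(s.fun)
        if n<1: return s.x,n
        if best is None or n<best[1]: best=(s.x,n)
    return best
MO=np.array([606.7,100.2,0]); YM=np.radians(-71.7)
GO=0.0
def grasp(gripxyz,yaw,elev,sx,back=0,off=None):  # TCP pose for jar at grip pos
    F=frame(yaw,np.radians(elev)); return np.array(gripxyz)+(19-back)*F[:,0],tool(F[:,0],sx*F[:,1])
def millgrip(nx,nz,elev): # nose at mill (nx,0,nz)
    F=frame(YM,np.radians(elev)); h=np.array([np.cos(YM),np.sin(YM),0]); return MO+nx*h+[0,0,nz]-91*F[:,2]
GR=NOSE-91*frame(YJ,np.radians(50))[:,2]
E
python3 - <<'E'
from k2 import *
s=r.sense()
for sx in(1,-1):
  q=s['joint_pos']
  for nm,a in dict(back=(GR,YJ,50,sx,120),grip=(GR,YJ,50,sx,0),lift=(GR+[0,0,120],YJ,50,sx,0),pre=(millgrip(-110,150,20),YM,20,sx),inn=(millgrip(-30,138,15),YM,15,sx),pour=(millgrip(-22,122,-30),YM,-30,sx),pour2=(millgrip(-22,122,-45),YM,-45,sx)).items():
    P,R=grasp(*a); q,n=ik(P,R,q); print(sx,nm,P.round(),q.round(1),round(n,2))
E
```

```text
1 back [508. 475. 148.] [ 52.2  76.   10.3 -36.4 131.7  39.3] 0.0
1 grip [504. 383.  71.] [ 48.6  59.5  45.2 -31.9 114.4  48.1] 0.0
1 lift [504. 383. 191.] [ 48.6  52.7  43.1 -34.6 121.9  42.5] 0.0
1 pre [547. 280. 101.] [ 33.5  20.9  85.9 -19.6  79.3  19.9] 0.0
1 inn [571. 207.  96.] [ 24.   16.6  90.7 -15.5  74.8  10.1] 0.0
1 pour [572. 205. 151.] [ -1.8  17.3  87.8  28.1  86.6 -24.7] 0.0
1 pour2 [575. 195. 173.] [ -8.8  23.5  84.   39.2  95.4 -31.5] 0.0
-1 back [508. 475. 148.] [  52.2   76.    10.3  -36.4  131.7 -140.7] 0.0
-1 grip [504. 383.  71.] [  48.6   59.5   45.2  -31.9  114.4 -131.9] 0.0
-1 lift [504. 383. 191.] [  48.6   52.7   43.1  -34.6  121.9 -137.5] 0.0
-1 pre [547. 280. 101.] [  35.9   21.    86.9  -23.1   78.7 -152. ] 21.79
-1 inn [571. 207.  96.] [  29.6   16.5   93.3  -24.2   72.9 -152. ] 45.7
-1 pour [572. 205. 151.] [  16.3    5.8   95.6    3.4   72.5 -152. ] 144.05
-1 pour2 [575. 195. 173.] [ -8.8  23.5  84.   39.2  95.4 148.5] 0.0
```

Run:
```python
from k2 import *
s=r.sense();q=s['joint_pos']
RA=tool(np.array([0,0,-1.]),np.array([.6,.8,0])); PA=np.array([480,380,320.])
P2,R2=grasp(GR,YJ,50,1,110); P2=P2+[0,0,50]
print(ik(PA,RA,q)); print(rowto(PA,RA)); q2=ik(PA,RA,q)[0]; print(ik(P2,R2,q2),P2)
```

```text
(array([ 3.35701469e+01,  8.29495004e+00,  7.52054549e+01,  7.66957276e-15,
        9.64995951e+01, -1.95599555e+01]), np.float64(1.9621708727890317e-13))
([0.4579, 0.0339, 0.0401], [-0.1114, 0.4248, 0.4371])
(array([ 51.96332642,  72.02552053,  12.26596675, -37.69095738,
       133.1126347 ,  37.42299847]), np.float64(3.1033154403569945e-12)) [507.36861445 467.39126036 191.28362816]
```

Emit:
move_arm(linear=[[0.3, 0.0, 0.02], [0.458, 0.034, 0.04], [0.458, 0.034, 0.04], [0.458, 0.034, 0.04], [0.458, 0.034, 0.04], [0.458, 0.034, 0.04], [0.458, 0.034, 0.04], [0.458, 0.034, 0.04], [0.458, 0.034, 0.04], [0.458, 0.034, 0.04]], twist=[[-0.11, 0.425, 0.437], [-0.11, 0.425, 0.437], [-0.11, 0.425, 0.437], [-0.11, 0.425, 0.437], [-0.11, 0.425, 0.437], [-0.11, 0.425, 0.437], [-0.11, 0.425, 0.437], [-0.11, 0.425, 0.437], [-0.11, 0.425, 0.437], [-0.11, 0.425, 0.437]], hand=[1, 1, 1, 1, 1, 1, 1, 1, 1, 1])

```text
time: 5.37
tool_pos: [478.6, 382.5, 316.0]
tcp_rot: [-89.8, 0.5, 53.2]
ft_force: [0.3, 0.9, -0.6]
finger_gap: 85.4
```

Run:
```python
from k2 import *
s=r.sense();print(s['joint_pos'])
P2,R2=grasp(GR,YJ,50,1,110); P2=P2+[0,0,50]
print(rowto(P2,R2))
```

```text
[ 3.38509859e+01  8.89729621e+00  7.49510753e+01 -1.87417459e-02
  9.66704288e+01 -1.93135446e+01]
([0.2873, 0.4136, 0.0918], [-0.5091, 0.5789, 0.2633])
```

Emit:
move_arm(linear=[[0.1, 0.05, 0.09], [0.2, 0.1, 0.09], [0.287, 0.2, 0.092], [0.287, 0.3, 0.092], [0.287, 0.414, 0.092], [0.287, 0.414, 0.092], [0.287, 0.414, 0.092], [0.287, 0.414, 0.092], [0.287, 0.414, 0.092], [0.287, 0.414, 0.092], [0.287, 0.414, 0.092], [0.287, 0.414, 0.092]], twist=[[-0.509, 0.579, 0.263], [-0.509, 0.579, 0.263], [-0.509, 0.579, 0.263], [-0.509, 0.579, 0.263], [-0.509, 0.579, 0.263], [-0.509, 0.579, 0.263], [-0.509, 0.579, 0.263], [-0.509, 0.579, 0.263], [-0.509, 0.579, 0.263], [-0.509, 0.579, 0.263], [-0.509, 0.579, 0.263], [-0.509, 0.579, 0.263]], hand=[1, 1, 1, 1, 1, 1, 1, 1, 1, 1, 1, 1])

```text
time: 6.37
tool_pos: [506.6, 466.3, 182.7]
tcp_rot: [-140.5, 0.5, -2.3]
ft_force: [-0.9, 0.8, -2.0]
finger_gap: 85.7
```

Run:
```python
from k2 import *
d=snap('wrist','w2'); s=d['s'];print(s['joint_pos']); cv2.imwrite('pics/w2b.png',cv2.resize(d['frame'][:,:,::-1],(800,600)))
P2,R2=grasp(GR,YJ,50,1,0); print(rowto(P2,R2,s))
P2,R2=grasp(GR,YJ,50,1,60); print(rowto(P2,R2,s))
```

```text
[ 51.95624691  72.6678951   12.34660634 -37.61695273 133.02044727
  37.33107229]
([0.0052, 0.4516, 0.112], [0.0054, 0.0051, -0.0026])
([0.0044, 0.2516, 0.1103], [0.0054, 0.0051, -0.0026])
```

View pics/w2b.png

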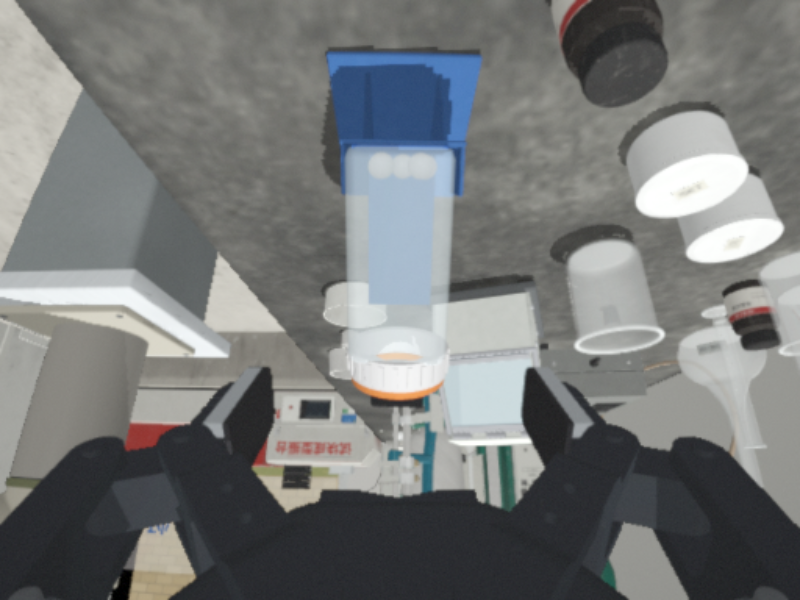

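The jar is centred between the fingers (columns 347–453, finger midpoint ~399) and the balls sit at its foot near (402,165). Going in to grasp.

Emit:
move_arm(linear=[[0.005, 0.1, 0.11], [0.005, 0.2, 0.112], [0.005, 0.25, 0.112], [0.005, 0.33, 0.112], [0.005, 0.4, 0.112], [0.005, 0.44, 0.112], [0.005, 0.465, 0.112], [0.005, 0.465, 0.112], [0.005, 0.465, 0.112]], twist=[[0.005, 0.005, -0.003], [0.005, 0.005, -0.003], [0.005, 0.005, -0.003], [0.005, 0.005, -0.003], [0.005, 0.005, -0.003], [0.005, 0.005, -0.003], [0.005, 0.005, -0.003], [0.005, 0.005, -0.003], [0.005, 0.005, -0.003]], hand=[1, 1, 1, 1, 1, 1, 1, 1, 1])

```text
time: 7.17
tool_pos: [504.8, 381.4, 71.2]
tcp_rot: [-139.6, -0.1, -2.2]
ft_force: [0.4, 0.2, 0.5]
finger_gap: 85.5
```

Run:
```python
from k2 import *
s=r.sense(); P2,R2=grasp(GR,YJ,50,1,-4); print(rowto(P2,R2,s),s['joint_pos'])
```

```text
([-0.0034, 0.0102, 0.0053], [-0.0044, 0.0002, 0.0023]) [ 48.47771591  58.82789767  46.03915832 -31.86627349 113.73835691
  48.0804747 ]
```

Good position; close.

Emit:
move_arm(linear=[[-0.002, 0.008, 0.004], [-0.002, 0.008, 0.004], [-0.002, 0.008, 0.004], [-0.002, 0.008, 0.004], [-0.002, 0.008, 0.004], [-0.002, 0.008, 0.004], [-0.002, 0.008, 0.004], [-0.002, 0.008, 0.004]], twist=[[0, 0, 0], [0, 0, 0], [0, 0, 0], [0, 0, 0], [0, 0, 0], [0, 0, 0], [0, 0, 0], [0, 0, 0]], hand=[-1, -1, -1, -1, -1, -1, -1, -1], force=50)

```text
time: 7.83
tool_pos: [504.3, 381.5, 69.7]
tcp_rot: [-139.5, -0.2, -2.2]
ft_force: [-1.1, 5.1, 5.9]
finger_gap: 58.2
```

Run:
```python
from k2 import *
import json
s=r.sense(); print(s['tool_pos'],s['tcp_rot'],s['ft_force'],s['wrist_torque'])
json.dump([list(s['tool_pos']),list(s['tcp_rot'])],open('home.json','w'))
P=s['tool_pos']+[0,0,110]; print(ik(P,rot(s),s['joint_pos']), rowto(P,rot(s),s))
```

```text
[504.34004262 381.51434015  69.66579456] [-139.50619619   -0.18553691   -2.18360595] [-1.05381543  5.14802861  5.93566061] [ 0.19703484  0.15529783 -0.11623225]
(array([ 48.51643094,  52.29161564,  44.5706146 , -34.06138698,
       120.35538179,  43.25619394]), np.float64(5.129116522947411e-13)) ([0.0012, -0.2381, -0.2788], [0.0, 0.0, 0.0])
```

Emit:
move_arm(linear=[[0, -0.02, -0.023], [0, -0.06, -0.07], [0, -0.1, -0.117], [0, -0.14, -0.164], [0, -0.18, -0.211], [0, -0.22, -0.258], [0, -0.238, -0.279], [0, -0.238, -0.279], [0, -0.238, -0.279]], twist=[[0, 0, 0], [0, 0, 0], [0, 0, 0], [0, 0, 0], [0, 0, 0], [0, 0, 0], [0, 0, 0], [0, 0, 0], [0, 0, 0]], hand=[-1, -1, -1, -1, -1, -1, -1, -1, -1])

```text
time: 8.58
tool_pos: [504.2, 381.7, 180.3]
tcp_rot: [-139.4, -0.2, -2.2]
ft_force: [0.6, 1.2, -3.1]
finger_gap: 58.3
```

```bash
cat >> k2.py <<'E'
import json
HP,HR=json.load(open('home.json')); HP=np.array(HP); HR=E('xyz',HR)
FH=frame(YJ,np.radians(50)); REL_R=Ro.from_matrix(FH).inv()*HR          # tool in jar axes
REL_P=FH.T@(HP-NOSE)                                                   # TCP rel nose in jar axes
def tcp(nx,ny,nz,elev,yaw=None):
    F=frame(YM if yaw is None else yaw,np.radians(elev)); h=np.array([np.cos(YM),np.sin(YM),0]); l=np.array([-h[1],h[0],0])
    return MO+nx*h+ny*l+[0,0,nz]+F@REL_P, Ro.from_matrix(F)*REL_R
def nose():
    s=r.sense(); F=(rot(s)*REL_R.inv()).as_matrix(); N=s['tool_pos']-F@REL_P
    h=np.array([np.cos(YM),np.sin(YM),0]); l=np.array([-h[1],h[0],0]); D=N-MO
    return [round(v,1) for v in (D@h,D@l,D[2],np.degrees(np.arcsin(F[2,2])),np.degrees(np.arctan2(F[1,2],F[0,2])))]
E
python3 - <<'E'
from k2 import *
d=snap('wrist','w3');cv2.imwrite('pics/w3b.png',cv2.resize(d['frame'][:,:,::-1],(640,480)))
snap('top','t1'); W=cloud(pickle.load(open('pics/t0.pkl','rb')))
d=pickle.load(open('pics/t0.pkl','rb'))
s=r.sense(); q=s['joint_pos']; print(nose(),q.round(1),s['ft_force'])
for a in ((-120,0,200,30),(-75,0,145,15),(-30,0,138,15),(-30,0,138,-10),(-22,0,122,-30),(-22,0,122,-45)):
    P,R=tcp(*a); q,n=ik(P,R,q); print(a,P.round(),q.round(1),round(n,2),*rowto(P,R))
E
```

```text
[np.float64(-259.8), np.float64(-25.0), np.float64(261.1), np.float64(50.1), np.float64(-92.3)] [ 48.5  52.3  44.7 -34.  120.3  43.3] [ 1.14705883 -1.15799738 -3.15317377]
(-120, 0, 200, 30) [548. 279. 137.] [ 38.1  23.   82.1 -27.8  86.   24.4] 0.0 [0.1614, 0.3447, -0.1112] [0.2214, -0.1764, -0.148]
(-75, 0, 145, 15) [558. 250. 101.] [ 27.8  17.3  89.1 -14.8  76.2  13.3] 0.0 [0.1973, 0.4944, -0.0843] [0.3863, -0.1954, -0.1249]
(-30, 0, 138, 15) [572. 207.  94.] [ 23.6  16.4  91.  -15.1  74.2   9.6] 0.0 [0.2497, 0.6166, -0.1576] [0.3863, -0.1954, -0.1249]
(-30, 0, 138, -10) [569. 217. 133.] [  9.8  12.6  90.6  10.6  78.3 -10.8] 0.0 [0.2374, 0.5072, -0.2344] [0.661, -0.2232, -0.0816]
(-22, 0, 122, -30) [572. 206. 149.] [ -2.   17.4  88.   28.6  86.3 -25.1] 0.0 [0.2514, 0.501, -0.2993] [0.8805, -0.2415, -0.0426]
(-22, 0, 122, -45) [576. 196. 171.] [ -9.   23.7  84.3  39.7  95.2 -31.8] 0.0 [0.2633, 0.4772, -0.3758] [1.0449, -0.2529, -0.0104]
```

View pics/w3b.png

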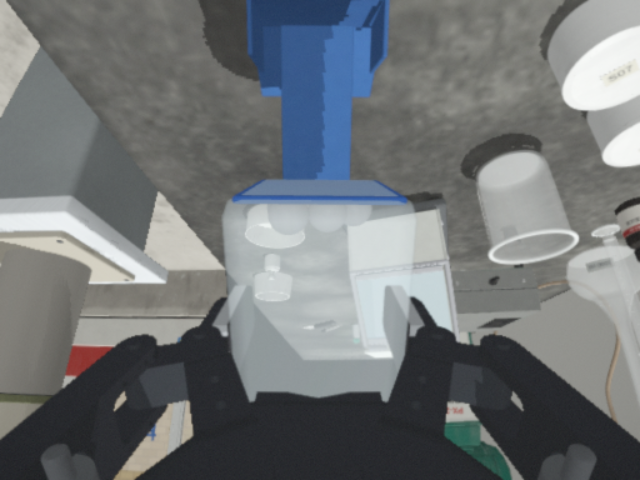

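Emit:
move_arm(linear=[[0.016, 0.0345, -0.011], [0.032, 0.069, -0.022], [0.056, 0.121, -0.039], [0.08, 0.172, -0.056], [0.105, 0.224, -0.072], [0.129, 0.276, -0.089], [0.145, 0.31, -0.1], [0.161, 0.345, -0.111], [0.161, 0.345, -0.111], [0.161, 0.345, -0.111], [0.161, 0.345, -0.111]], twist=[[0.022, -0.018, -0.015], [0.044, -0.035, -0.03], [0.077, -0.062, -0.052], [0.111, -0.088, -0.074], [0.144, -0.115, -0.096], [0.177, -0.141, -0.118], [0.2, -0.159, -0.133], [0.221, -0.176, -0.148], [0.221, -0.176, -0.148], [0.221, -0.176, -0.148], [0.221, -0.176, -0.148]], hand=[-1, -1, -1, -1, -1, -1, -1, -1, -1, -1, -1])

```text
time: 9.6
tool_pos: [547.5, 278.8, 135.6]
tcp_rot: [-119.6, -0.2, 18.4]
ft_force: [-0.2, -0.2, -3.6]
finger_gap: 58.6
```

```bash
cat > n.py <<'E'
from k2 import *
s=r.sense(); print([float(v) for v in nose()],s['joint_pos'].round(1),s['ft_force'].round(1))
E
python3 - <<'E'
exec(open('n.py').read())
q=s['joint_pos']
d=snap('scene','s1');cv2.imwrite('pics/s1b.png',cv2.resize(d['frame'][90:330,150:450,::-1],(750,600)))
for a in ((-80,0,142,15),(-30,0,138,15)):
    P,R=tcp(*a); print(a,*rowto(P,R,s))
E
```

```text
[-120.2, -0.8, 199.1, 30.1, -71.7] [ 38.1  23.1  82.1 -27.8  86.   24.6] [-0.2 -0.2 -3.6]
(-80, 0, 142, 15) [0.0021, 0.1508, -0.014] [0.1677, 0.0003, -0.0012]
(-30, 0, 138, 15) [0.0019, 0.2447, -0.1523] [0.1677, 0.0003, -0.0012]
```

View pics/s1b.png

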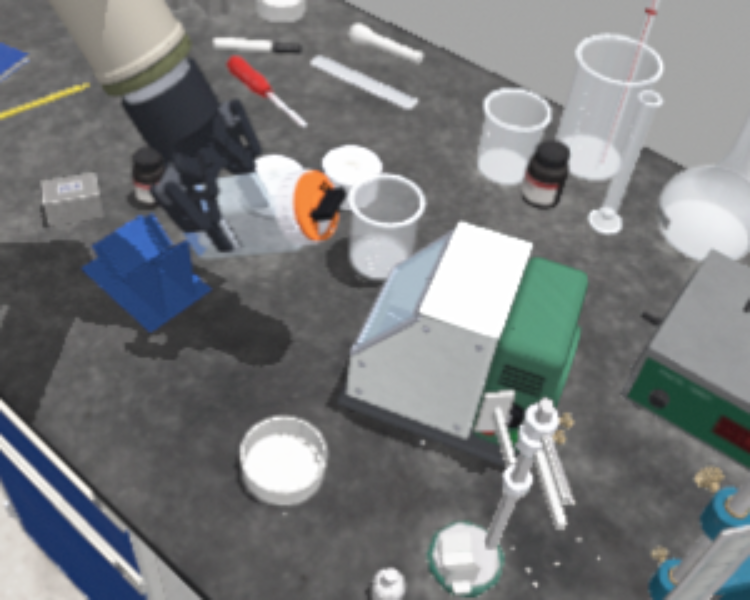

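Jar is up and lined up with the mouth (dial (318,205) heading for the flap at (405,290)); bystanders untouched.

Emit:
move_arm(linear=[[0, 0.03, -0.003], [0, 0.07, -0.007], [0, 0.11, -0.01], [0, 0.151, -0.014], [0, 0.165, -0.035], [0, 0.185, -0.065], [0, 0.205, -0.095], [0, 0.225, -0.125], [0, 0.245, -0.152], [0, 0.245, -0.152], [0, 0.245, -0.152]], twist=[[0.035, 0, 0], [0.08, 0, 0], [0.125, 0, 0], [0.168, 0, 0], [0.168, 0, 0], [0.168, 0, 0], [0.168, 0, 0], [0.168, 0, 0], [0.168, 0, 0], [0.168, 0, 0], [0.168, 0, 0]], hand=[-1, -1, -1, -1, -1, -1, -1, -1, -1, -1, -1])

```text
time: 10.57
tool_pos: [571.9, 207.3, 94.5]
tcp_rot: [-104.5, -0.2, 18.4]
ft_force: [-0.9, 1.7, -1.5]
finger_gap: 58.6
```

Run:
```python
exec(open('n.py').read())
d=snap('scene','s2');cv2.imwrite('pics/s2b.png',cv2.resize(d['frame'][130:310,200:400,::-1],(660,594)))
for a in ((-30,0,138,-8),(-22,0,122,-32),(-22,0,122,-40)):
    P,R=tcp(*a); print(a,*rowto(P,R,s))
```

```text
[-30.4, 0.1, 138.1, 15.0, -71.7] [ 23.7  16.4  91.  -15.   74.3   9.6] [-0.9  1.7 -1.5]
(-30, 0, 138, -8) [0.0005, -0.1227, 0.003] [0.2552, 0.0014, -0.0008]
(-22, 0, 122, -32) [0.0007, -0.1843, -0.0567] [0.5218, 0.0026, -0.0008]
(-22, 0, 122, -40) [0.0008, -0.2186, -0.0831] [0.6107, 0.003, -0.0008]
```

View pics/s2b.png

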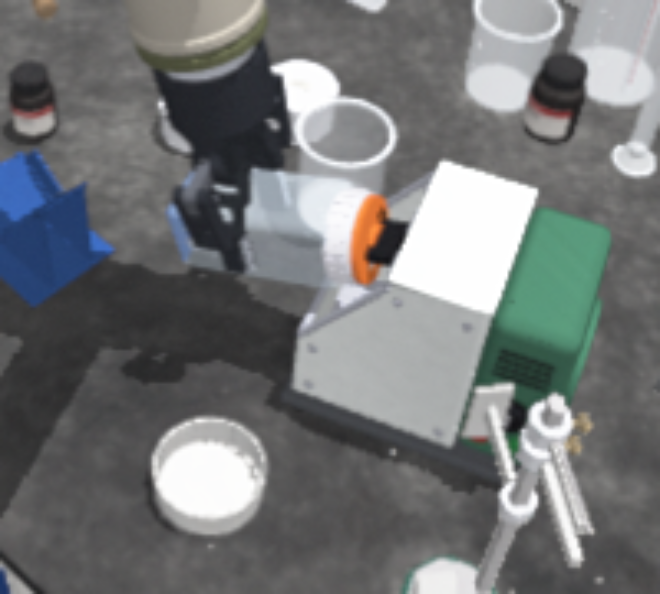

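The lid is inside the mouth with the grip bar just under the roof edge at (390,240) and the flap pushed in. Tipping.

Emit:
move_arm(linear=[[0, -0.03, 0.001], [0, -0.06, 0.002], [0, -0.092, 0.002], [0, -0.123, 0.003], [0, -0.138, -0.012], [0, -0.154, -0.027], [0, -0.169, -0.042], [0, -0.184, -0.057], [0, -0.184, -0.057], [0, -0.184, -0.057], [0, -0.184, -0.057], [0, -0.184, -0.057]], twist=[[0.064, 0, 0], [0.128, 0, 0], [0.19, 0, 0], [0.255, 0, 0], [0.322, 0, 0], [0.388, 0, 0], [0.455, 0, 0], [0.522, 0, 0], [0.522, 0, 0], [0.522, 0, 0], [0.522, 0, 0], [0.522, 0, 0]], hand=[-1, -1, -1, -1, -1, -1, -1, -1, -1, -1, -1, -1])

```text
time: 11.62
tool_pos: [571.9, 206.1, 152.4]
tcp_rot: [-57.6, -0.2, 18.5]
ft_force: [-0.4, 1.3, -2.9]
finger_gap: 58.4
```

Run:
```python
exec(open('n.py').read())
d=snap('scene','s3');cv2.imwrite('pics/s3b.png',cv2.resize(d['frame'][130:310,200:400,::-1],(660,594)))
P,R=tcp(-22,0,122,-42); print(rowto(P,R,s))
```

```text
[-23.5, 0.2, 122.2, -31.9, -71.4] [ -2.8  18.1  87.5  30.   87.6 -26.2] [-0.4  1.3 -2.9]
([0.0012, -0.0561, 0.0032], [0.1122, 0.0035, -0.0029])
```

View pics/s3b.png

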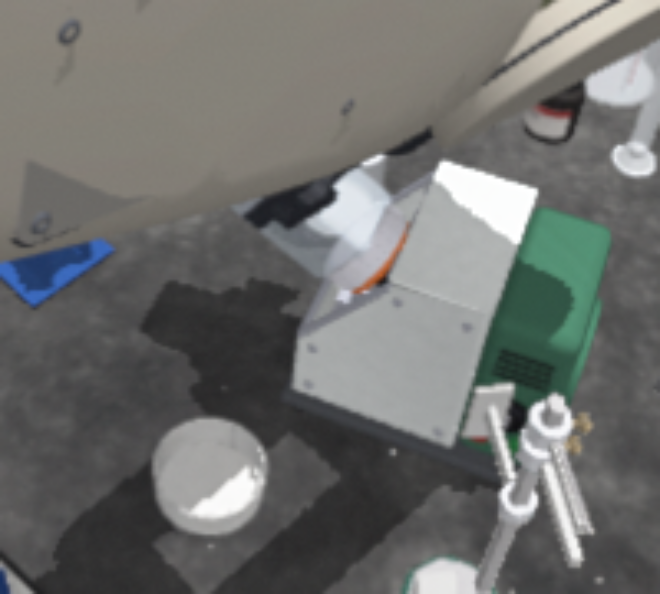

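Emit:
move_arm(linear=[[0, -0.028, 0.001], [0, -0.056, 0.003], [0, -0.056, 0.003], [0, -0.056, 0.003], [0, -0.056, 0.003], [0, -0.056, 0.003], [0, -0.056, 0.003], [0, -0.056, 0.003], [0, -0.056, 0.003], [0, -0.056, 0.003], [0, -0.056, 0.003], [0, -0.056, 0.003]], twist=[[0.056, 0, 0], [0.112, 0, 0], [0.112, 0, 0], [0.112, 0, 0], [0.112, 0, 0], [0.112, 0, 0], [0.112, 0, 0], [0.112, 0, 0], [0.112, 0, 0], [0.112, 0, 0], [0.112, 0, 0], [0.112, 0, 0]], hand=[-1, -1, -1, -1, -1, -1, -1, -1, -1, -1, -1, -1])

```text
time: 12.67
tool_pos: [574.4, 198.5, 167.2]
tcp_rot: [-47.5, -0.2, 18.5]
ft_force: [-2.4, 2.3, -3.6]
finger_gap: 58.5
```

Run:
```python
exec(open('n.py').read())
d=snap('wrist','w4');cv2.imwrite('pics/w4b.png',cv2.resize(d['frame'][:,:,::-1],(800,600)))
```

```text
[-22.1, 0.3, 122.1, -42.0, -71.3] [ -7.6  22.4  84.9  37.5  93.6 -30.9] [-2.4  2.3 -3.6]
```

View pics/w4b.png

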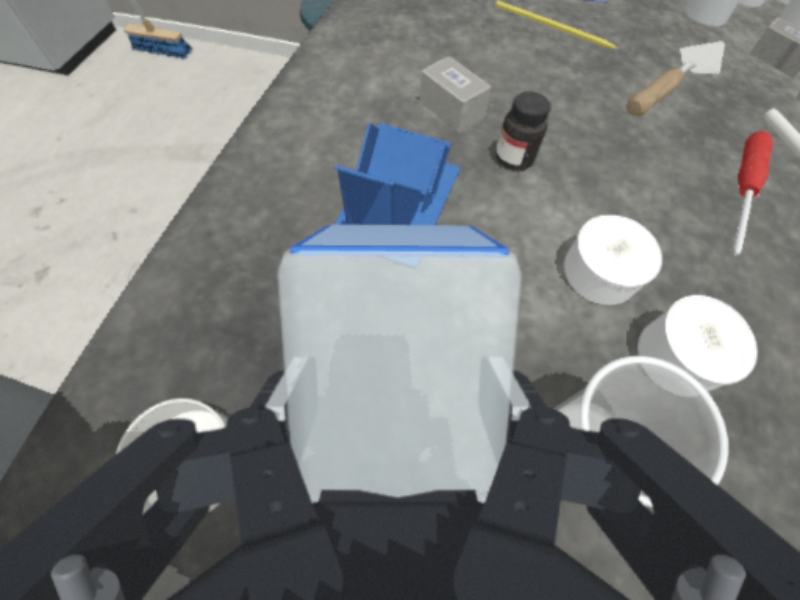

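Run:
```python
exec(open('n.py').read())
for a in ((-22,0,125,-25),(-30,0,138,-5),(-30,0,138,16)):
    P,R=tcp(*a); print(a,*rowto(P,R,s))
```

```text
[-22.1, 0.3, 122.1, -42.0, -71.3] [ -7.6  22.4  84.9  37.5  93.6 -30.9] [-0.6  2.7 -4.4]
(-22, 0, 125, -25) [0.001, 0.0777, -0.0281] [-0.1889, 0.003, -0.0027]
(-30, 0, 138, -5) [0.0009, 0.1456, -0.049] [-0.4111, 0.0024, -0.002]
(-30, 0, 138, 16) [0.0003, 0.2005, -0.1477] [-0.6444, 0.0016, -0.0012]
```

Emit:
move_arm(linear=[[0, 0.026, -0.009], [0, 0.052, -0.018], [0, 0.078, -0.028], [0, 0.1, -0.035], [0, 0.123, -0.042], [0, 0.146, -0.049], [0, 0.164, -0.08], [0, 0.182, -0.114], [0, 0.2, -0.148], [0, 0.2, -0.148], [0, 0.2, -0.148], [0, 0.2, -0.148]], twist=[[-0.063, 0, 0], [-0.126, 0, 0], [-0.189, 0, 0], [-0.26, 0, 0], [-0.335, 0, 0], [-0.411, 0, 0], [-0.488, 0, 0], [-0.566, 0, 0], [-0.644, 0, 0], [-0.644, 0, 0], [-0.644, 0, 0], [-0.644, 0, 0]], hand=[-1, -1, -1, -1, -1, -1, -1, -1, -1, -1, -1, -1])

```text
time: 13.72
tool_pos: [572.4, 206.5, 93.4]
tcp_rot: [-105.3, -0.2, 18.5]
ft_force: [-1.2, 2.8, -3.4]
finger_gap: 58.7
```

Run:
```python
exec(open('n.py').read())
d=snap('wrist','w5');e=snap('scene','s5')
a=cv2.resize(d['frame'][100:330,130:390,::-1],(400,354)); b=cv2.resize(e['frame'][130:310,200:400,::-1],(393,354))
cv2.imwrite('pics/w5b.png',np.hstack([a,b]))
for a in ((-120,0,160,20),(-125,0,200,30)):
    P,R=tcp(*a); print(a,*rowto(P,R,s))
```

```text
[-30.1, 0.5, 138.1, 15.8, -71.5] [ 24.   16.7  90.9 -15.9  74.2  10.1] [-1.2  2.8 -3.4]
(-120, 0, 160, 20) [0.0005, -0.1274, 0.2636] [-0.0468, 0.0016, 0.0]
(-125, 0, 200, 30) [0.0008, -0.2105, 0.2237] [-0.158, 0.0011, 0.0002]
```

View pics/w5b.png

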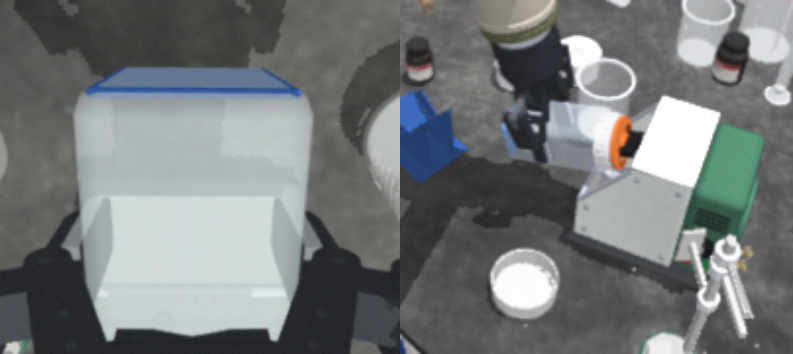

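The jar's foot (left panel, 100–290 across) holds no balls, so it is empty. Withdrawing.

Emit:
move_arm(linear=[[0, -0.014, 0.03], [0, -0.04, 0.085], [0, -0.066, 0.14], [0, -0.092, 0.195], [0, -0.118, 0.25], [0, -0.15, 0.25], [0, -0.18, 0.235], [0, -0.21, 0.224], [0, -0.21, 0.224], [0, -0.21, 0.224]], twist=[[0, 0, 0], [-0.01, 0, 0], [-0.02, 0, 0], [-0.035, 0, 0], [-0.047, 0, 0], [-0.1, 0, 0], [-0.14, 0, 0], [-0.158, 0, 0], [-0.158, 0, 0], [-0.158, 0, 0]], hand=[-1, -1, -1, -1, -1, -1, -1, -1, -1, -1])

```text
time: 14.65
tool_pos: [548.0, 283.1, 137.9]
tcp_rot: [-119.4, -0.4, 18.4]
ft_force: [0.4, -0.2, -1.9]
finger_gap: 58.6
```

Run:
```python
exec(open('n.py').read())
P=HP+[0,0,110]; print(rowto(P,HR,s))
d=snap('scene','s6');e=snap('top','t6')
a=cv2.resize(d['frame'][130:310,200:400,::-1],(393,354)); b=cv2.resize(e['frame'][120:225,270:390,::-1],(405,354))
cv2.imwrite('pics/s6b.png',np.hstack([a,b]))
```

```text
[-124.0, 0.9, 201.1, 29.9, -71.8] [ 38.4  23.2  81.7 -27.7  86.1  24.7] [ 0.4 -0.2 -1.9]
([-0.0336, -0.297, 0.2425], [-0.222, 0.1758, 0.1479])
```

View pics/s6b.png

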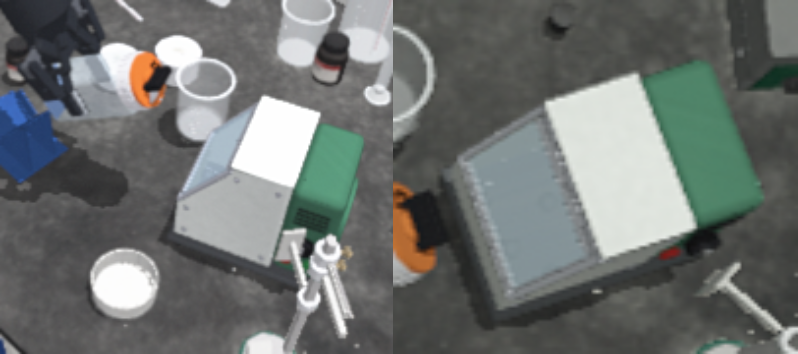

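The flap is shut and clear, and no stray balls are visible. Weight on the wrist fell from 3.1 to 1.9 N. Returning to above the rest.

Emit:
move_arm(linear=[[-0.002, -0.03, 0.024], [-0.006, -0.07, 0.055], [-0.011, -0.11, 0.09], [-0.017, -0.15, 0.122], [-0.022, -0.2, 0.16], [-0.028, -0.25, 0.2], [-0.034, -0.297, 0.242], [-0.034, -0.297, 0.242], [-0.034, -0.297, 0.242], [-0.034, -0.297, 0.242], [-0.034, -0.297, 0.242]], twist=[[-0.022, 0.018, 0.015], [-0.055, 0.044, 0.037], [-0.088, 0.07, 0.06], [-0.122, 0.096, 0.082], [-0.155, 0.122, 0.104], [-0.19, 0.15, 0.127], [-0.222, 0.176, 0.148], [-0.222, 0.176, 0.148], [-0.222, 0.176, 0.148], [-0.222, 0.176, 0.148], [-0.222, 0.176, 0.148]], hand=[-1, -1, -1, -1, -1, -1, -1, -1, -1, -1, -1])

```text
time: 15.67
tool_pos: [504.9, 379.4, 179.9]
tcp_rot: [-139.5, -0.2, -2.3]
ft_force: [-1.1, -1.0, -2.1]
finger_gap: 58.6
```

Run:
```python
exec(open('n.py').read())
P=HP+[0,0,0]; print(s['tool_pos']-HP,rowto(P,HR,s));print(rowto(HP+[0,0,40],HR,s))
```

```text
[-257.6, -24.5, 262.7, 49.9, -92.5] [ 48.3  52.   44.9 -34.  120.2  43.3] [-1.1 -1.  -2.1]
[  0.59319145  -2.15881104 110.20998169] ([-0.0034, 0.2334, 0.2838], [-0.0006, -0.0007, -0.0011])
([-0.003, 0.1467, 0.1825], [-0.0006, -0.0007, -0.0011])
```

Emit:
move_arm(linear=[[-0.003, 0.03, 0.04], [-0.003, 0.08, 0.1], [-0.003, 0.12, 0.15], [-0.003, 0.147, 0.182], [-0.003, 0.147, 0.182], [-0.003, 0.147, 0.182]], twist=[[0, 0, -0.001], [0, 0, -0.001], [0, 0, -0.001], [0, 0, -0.001], [0, 0, -0.001], [0, 0, -0.001]], hand=[-1, -1, -1, -1, -1, -1])

```text
time: 16.17
tool_pos: [503.8, 380.5, 108.6]
tcp_rot: [-139.6, -0.1, -2.2]
ft_force: [0.1, 0.1, -1.8]
finger_gap: 58.2
```

Run:
```python
exec(open('n.py').read())
print(s['tool_pos']-HP,rowto(HP,HR,s))
```

```text
[-259.2, -25.0, 191.5, 50.1, -92.4] [ 48.5  56.1  46.3 -32.5 115.8  46.7] [ 0.1  0.1 -1.8]
[-0.51072202 -1.00434688 38.94272632] ([0.0013, 0.0816, 0.101], [0.0009, 0.0001, -0.0009])
```

Emit:
move_arm(linear=[[0.001, 0.02, 0.025], [0.001, 0.04, 0.05], [0.001, 0.06, 0.075], [0.001, 0.072, 0.088], [0.001, 0.08, 0.099], [0.001, 0.081, 0.101], [0.001, 0.081, 0.101]], twist=[[0, 0, 0], [0, 0, 0], [0, 0, 0], [0, 0, 0], [0, 0, 0], [0, 0, 0], [0, 0, 0]], hand=[-1, -1, -1, -1, -1, -1, -1])

```text
time: 16.75
tool_pos: [504.1, 381.5, 69.8]
tcp_rot: [-139.6, -0.1, -2.3]
ft_force: [-1.9, -2.0, -1.2]
finger_gap: 58.8
```

Run:
```python
exec(open('n.py').read())
print(s['tool_pos']-HP,s['wrist_torque'],rowto(HP,HR,s))
```

```text
[-260.1, -24.5, 152.7, 50.1, -92.4] [ 48.5  58.9  46.1 -31.8 113.7  48.2] [-1.9 -2.  -1.2]
[-0.25786609  0.02785729  0.08433596] [ 0.41054686  0.04611254 -0.13091721] ([0.0009, 0.0002, 0.0002], [0.0013, 0.0001, -0.0012])
```

Home to within 0.3 mm. Opening slowly, then backing off.

Emit:
move_arm(linear=[[0, 0, 0], [0, 0, 0], [0, 0, 0], [0, 0, 0], [0, 0, 0], [0, 0, 0], [0, -0.05, 0], [0, -0.12, 0], [0, -0.2, -0.01], [0, -0.27, -0.03], [0, -0.33, -0.06], [0, -0.36, -0.1]], twist=[[0, 0, 0], [0, 0, 0], [0, 0, 0], [0, 0, 0], [0, 0, 0], [0, 0, 0], [0, 0, 0], [0, 0, 0], [0, 0, 0], [0, 0, 0], [0, 0, 0], [0, 0, 0]], hand=[0.6, 0.8, 1, 1, 1, 1, 1, 1, 1, 1, 1, 1])

```text
time: 17.75
tool_pos: [506.0, 445.9, 163.6]
tcp_rot: [-139.6, -0.1, -2.2]
ft_force: [0.5, -0.8, 0.0]
finger_gap: 85.8
```

Run:
```python
exec(open('n.py').read())
d=snap('wrist','w7'); e=snap('scene','s7')
a=cv2.resize(d['frame'][:,100:420,::-1],(400,480)); b=cv2.resize(e['frame'][120:312,160:320,::-1],(400,480))
cv2.imwrite('pics/w7b.png',np.hstack([a,b]))
```

```text
[-320.5, -2.5, 246.5, 50.1, -92.3] [ 51.2  65.2  26.  -34.6 126.6  42. ] [ 0.5 -0.8  0. ]
```

View pics/w7b.png

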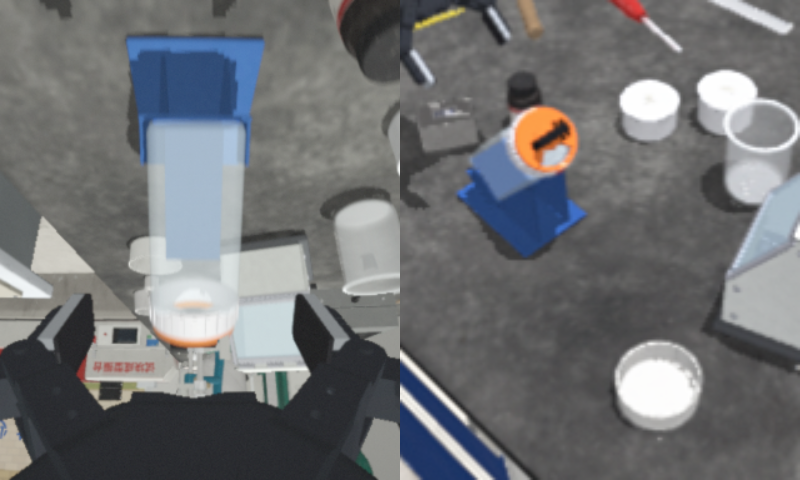

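The jar lies in its rest, empty, with the gripper clear. One last numeric check, then hand in.

```bash
sed "s/('t0','s0')/('s7',)/" m.py > m3.py; python3 m3.py | head -2
python3 - <<'E'
from h import *
a=pickle.load(open('pics/s0.pkl','rb'));b=pickle.load(open('pics/s7.pkl','rb'))
sl=np.s_[165:240,285:400]; dz=abs(a['range_z']-b['range_z'])[sl]; print('mill depth change px >4mm:',(dz>4).sum(),'of',dz.size)
r.hand_in()
E
```

```text
s7
dial 282 [501.82763069 339.62517909 152.80431952] 31.116201400756836 n [-0.01574831 -0.64436867  0.76455281] elev 49.86722483544651 yaw -91.40002505208092
mill depth change px >4mm: 684 of 8625
the job is handed in; nothing more can be done
```

I handed the job in at about 18 s of the 72 s allowed. As far as my checks show, every step was done, but I never saw the balls inside the mill.

**What I did**
- **Dial:** I turned it about 65° until the wrist torque rose at the stop. A wrist picture then showed the large opening at the red mark.
- **Pour:** I lifted the jar straight up and carried it lid up. I pushed the lid through the flap, tipped it to 42° lid down, then tipped it back inside the mouth.
- **Return:** I laid the jar back in its rest and backed the gripper off.

**Last checks**
- **Jar:** In the last scene view its dial face was within about 1 mm of where I first measured it.
- **Balls:** None were visible in the jar, before withdrawing or after laying it back, and none on the bench. That they are in the mill is inferred from this and from the lighter jar. The wrist force fell about 1.2 N, more than the roughly 0.7 N five balls weigh, so it agrees only roughly.
- **Flap:** It looked shut in two views; I did not measure its angle. A before-and-after depth comparison around the mill, run just before I handed in, showed 684 of 8625 pixels changed by more than 4 mm. I did not find out why, so this check neither confirms nor contradicts that it is shut.
- **Bystanders:** The dish and beaker looked unmoved in the pictures; I did not measure their positions or the tin's.

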